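# Close the lint filter pot of the abrasion tester

## Robot

A 7-joint arm with a two-finger parallel gripper is mounted at the origin on the work surface. World frame = base frame: x ahead of the robot, y to its left, z up, the work surface at z = 0. Lengths are in m, angles in degrees, forces in N, time in s.
With the tool pointing down it reaches from about 0.425 to 0.875 m from the base axis. Payload 4.7 kg.
Tool frame: the origin (TCP) lies midway between the tips of the shut fingers; the grasp point (between the pads) lies env.grip_point_offset behind it (env.grip_point_offset is the distance from the TCP to the grasp point, in m); x points along the fingers, y is the direction in which the jaws open and shut, and the axes are right-handed (so a half turn about x gives the same grasp; the last joint's range is limited). The gripper opens to 87 mm and grips with 3 to 60 N. Pads are 19 mm wide; open, the fingers measure 117 mm over their backs; the gripper's body (75 mm by 190 mm) begins 51 mm behind the grasp point.
Start: joints at [-68.463, 18.392, -4.016, 83.108, 1.295, 78.541, -3.26], TCP at [0.23, 0.608, 0.223] pointing down, gripper open.
Joint ranges: [-163.93, 163.93], [-17.29, 119.83], [-79.2, 71.16], [3.27, 140.29], [-89.18, 269.18], [5.43, 117.66], [-154.24, 154.24]. Speed limits (degrees/s): [147.25, 147.25, 180, 180, 180, 180, 180].

## Interface

Orientations are given as [roll, pitch, yaw] about the fixed x, y, z axes, in that order (R = Rz(yaw) Ry(pitch) Rx(roll)).
In Python, from cell import readout, read_camera, camera_params, sign_off, spot_in, pinpoint, env gives the robot as it stands.
- The arm moves only by the shell command python3 -m pendant 'ROWS' [OPENING] [FORCE]. ROWS is a JSON object of lists of equal length, an entry for each row: "xyz": the shift along the world's x, y, z in m, a list of three; "turn": the turn about the world's z in rad. A call has 1 to 10 rows; each row shifts and turns the pose as measured when the row begins; what a row does not reach is not made up. A row lasts 1/8 s, in which the tool goes at most 62.5 mm and 10.7 degrees, less where a joint would pass 70% of its speed; a pose out of reach is approached as far as the arm can. A call is refused whole if a number of a shift passes 0.0625 or a number of a turn 0.188, either way. A call with a gripper value outside its range is refused whole. OPENING is the opening, from 0 (shut) to 1 (fully open), set as the call begins (- or left out, the last holds). The fingers move at their own pace and stop on an object; FORCE is the grip in N (left out, the last holds). Time passes only in rows, so rows that do not move let the fingers close. It gives the time, the measured TCP pose, the force and the opening at its end, in the units of the state.
- readout.get_obs(): the state, without advancing time (a new reading comes with each control period).
- read_camera(name): name is "scene" or "side" or "wrist"; returns the picture (480x640x3 uint8, red, green, blue); there is no depth.
- camera_params(name): a dict with "fx", "fy", "cx", "cy" (pixels), "k1" (the pictures are not rectified: a ray, as slopes to the right and down, at radius r is drawn at 1 + k1 r^2 times it, then the intrinsics apply), "rvec" (rotation vector, rad) and "tvec" (3), from world to camera coordinates, as OpenCV has them; the wrist camera has in their place "hand_eye" (4x4, takes a point from camera to tool coordinates, whose origin is the TCP and whose axes are the tool frame's). Camera axes: x right, y down, z forward; pixel columns grow to the right and rows downward; lengths in m; the calibration is good to about 2 mm. A picture is of the moment at which its call begins: read the wrist's pose just before it. camera_params takes no time and is no camera call.
- sign_off(): hands the job in, once; it reports no verdict.
Trained networks look in the newest picture that a camera, given by its name, has taken for a name from the list of things; names that differ only in an ending like _2 or _b are one class to them, and where a whole thing is asked for, a point or a joint stands for the part that bears it (a point fixed in the world has none). Each returns a list of dicts, best first, with "score" (0 to 1); they miss things now and then, are a little off and sometimes report something else, mostly with a low value. They report only what shows in the picture. A call takes as long as a camera call. They do not tell look-alikes from the thing itself.
- spot_in(camera, name): "at" ([x, y, z] in m, in the coordinates of the camera as it stood for that picture, good to about 4 mm: the middle of the surface that is visible of it).
- pinpoint(camera, name): "at" ([x, y, z] in m, in the coordinates of the camera as it stood for that picture, good to about 4 mm: a listed point, or the origin of a listed thing).
The state is a dict: "time_s": time; "qpos": joint angles; "joint_velocities": joint speeds; "effort": joint torques, N m; "tool_pos": TCP position; "tool_rot": TCP orientation; "force": force on the tool from outside, world axes, zero at the start; "wrist_torque": the same for the moment, N m; "grip_width": finger opening in m.
Only numpy, scipy, OpenCV 4.12 (cv2) and the standard library are available. Lean on these libraries where they do the work, as an engineer would, in place of code of your own. Each camera call takes 0.05 s, during which the arm holds its last target.

## Task

Close the fixed filter pot with its keyed lid (the one with the bar handle and a key standing out of its edge): set it on the pot's rim, turn it as needed until the key drops into the notch in the rim, then push it down until it is fully home, its flange flush on the rim all round, and let go. Leave the plain round-knobbed cover and the other things on the bench where they are.

Things in the scene. Friction and masses are not known exactly. Their poses are not given: they have to be found in the camera images.
- lid: Keyed aluminium lid, 0.22 to 0.36 kg, at first upright on the bench on its spigot. Origin: centre of the spigot's underside; z up; key on the +x side. Spigot 82 mm diameter, 14 mm high, its foot chamfered; flange 116 mm diameter, 14 to 19 mm above the origin; black bar handle 12 mm thick (x), 52 mm long (y), from the flange to 57 mm above the origin, on the lid's axis.
- lid_seat (a point): On the lid's axis in the plane of the flange's underside, 14 mm above lid's origin; axes as lid. At the height of pot_rim when the lid is fully home.
- lid_key (a point): Outer end of the key, 65 mm from the lid's axis along +x, level with the flange's underside. The key is a bar 10 mm wide (y) from 40 to 65 mm along x; its underside is 9 mm below the flange's underside; it stands 7 mm out beyond the flange.
- pot: Steel filter pot fixed to the bench, 108 mm diameter on a 132 mm black foot. Origin: centre of its underside; z up. A 24 mm thick stub pipe points along -x, to 74 mm from the axis. Its top 11 mm is an aluminium collar (bore 86, outside 114 mm) with one notch right through its wall, 14.5 mm wide, 11 mm deep, open above.
- pot_rim (a point): Centre of the pot's mouth in the rim's plane, 70 mm above the bench; axes as pot. The notch's angle changes each time and is not reported: it lies within 0.6 rad either side of the pot's +x direction, seen from above until covered. Off the notch the lid rides with its key on the rim, 9 mm too high, and tips a few degrees if let go; the spigot has 2 mm play all round in the bore.
- carrier (a joint): Stiff filter carrier, a disc inside the pot that slides down: 0 = up (its top 11 mm below the rim), grows as it is pushed, to 0.006 m. With the key in the notch the lid drops 6 mm until its spigot meets the carrier; about 9 N of push, more than the lid's weight, takes both down the last 3 mm to home (0.003), and it stays there.
- cover: Plain aluminium cover without a key, 92 mm diameter, 12 mm thick, with a round black knob 30 mm in diameter, top at 40 mm. Origin: centre of its underside. To be left alone.
- weight_a: Steel loading weight standing on the bench, 40 mm diameter, 70 mm high, origin under its centre; to be left alone.
- weight_b: A second such weight, to be left alone.
- holder: Specimen holder standing on the bench: black disc 56 mm diameter with a steel step and pin, 56 mm high, origin under its centre; to be left alone.
- discs: White backing disc, 70 mm diameter, 22 mm high, origin under its centre; to be left alone.
- brush: Hand brush lying at the left, to be left alone.
- spanner: Spanner lying at the right, to be left alone.
Mind the look-alikes: they are no part of the job. What is shaped like the lid but blue or red is not meant.

How it is judged (in metres and radians):
At the end, for the whole second after the job is handed in: The keyed lid is fully home on the pot: flange within 1.5 mm of the rim's height, centred within 5 mm, level within 0.03 rad, released and at rest (z of lid_seat in the frame of pot_rim between -0.003 and 0.0015 m and horizontal distance between lid_seat and pot_rim below 0.005 m and angle between lid's own z axis and vertical below 0.03 rad and linear speed of lid below 0.01 m/s and contact force between the fingers and lid below 0.1 N); the robot touches nothing.
It fails at once if the plain cover or another thing on the bench is moved by more than 25 mm (distance of any of cover, weight_a, weight_b, holder, discs, brush, spanner from where it was at the start of the episode above 0.025 m).
It also fails if it takes over 54 s, if anything falls off the work surface, if the arm or the gripper's body presses on something with over 40 N, if the wrist force passes 120 N, or if a joint passes its speed limit or range.

## Working session

There is one attempt and no reset: what is moved stays moved. The work goes in short steps, Python scripts to look and compute and a shell command to move; the robot and the scene stay as the last step left them, time stands still between calls to the robot, and variables do not carry over. Pictures are saved under pics/ and viewed, and the job is handed in when it is done.

```bash
ls; mkdir -p pics
cat > h.py <<'E'
import numpy as np, cv2
from scipy.spatial.transform import Rotation as R
from cell import readout, read_camera, camera_params, sign_off, spot_in, pinpoint, env
def ext(name,obs=None):
    p=camera_params(name)
    if 'hand_eye' in p:
        o=obs or readout.get_obs()
        T=np.eye(4);T[:3,:3]=R.from_euler('xyz',o['tool_rot'],degrees=True).as_matrix();T[:3,3]=o['tool_pos']
        return p,T@np.array(p['hand_eye'])
    W=np.eye(4);W[:3,:3]=R.from_rotvec(np.ravel(p['rvec'])).as_matrix();W[:3,3]=np.ravel(p['tvec'])
    return p,np.linalg.inv(W)
def towor(T,a): return T[:3,:3]@np.array(a)+T[:3,3]
def ray(p,T,u,v):
    xd=np.array([(u-p['cx'])/p['fx'],(v-p['cy'])/p['fy']]);x=xd.copy()
    for _ in range(20): x=xd/(1+p['k1']*(x@x))
    return T[:3,3],T[:3,:3]@np.array([x[0],x[1],1])
def atz(p,T,u,v,z):
    o,d=ray(p,T,u,v);return o+d*(z-o[2])/d[2]
def proj(p,T,w):
    c=T[:3,:3].T@(np.array(w)-T[:3,3]);x=c[:2]/c[2];x=x*(1+p['k1']*(x@x));return x[0]*p['fx']+p['cx'],x[1]*p['fy']+p['cy']
def save(im,f): cv2.imwrite('pics/'+f,cv2.cvtColor(im,cv2.COLOR_RGB2BGR))
E
python3 - <<'E'
from h import *
print(readout.get_obs(),env.grip_point_offset)
for c in ['scene','side','wrist']:
    p,T=ext(c); im=read_camera(c); save(im,c+'0.png'); print(c,p,T[:3,3].round(3))
    for n in ['lid','pot','lid_key','pot_rim','cover']:
        print(n,[(towor(T,d['at']).round(4).tolist(),[round(x) for x in proj(p,T,towor(T,d['at']))],round(d['score'],2)) for d in pinpoint(c,n)])
E
```

```text
pics
{'time_s': 0.0, 'qpos': array([-68.46425726,  18.43924987,  -4.01404475,  83.17327158,
         1.29470991,  78.53814372,  -3.25987531]), 'joint_velocities': array([ 0.03589412,  0.00292252, -0.07717606,  0.01821131, -0.09990948,
       -0.09927212,  0.16032537]), 'effort': array([ 7.52836459e-04, -4.91284919e+01, -4.03404990e-01, -3.12520444e+01,
       -6.40633819e-02,  4.37606417e-02,  1.79922299e-04]), 'tool_pos': array([0.22992899, 0.60741395, 0.2214734 ]), 'tool_rot': array([ -86.89991174,   89.89439414, -107.62728502]), 'force': array([0.25171982, 0.77010576, 0.74093779]), 'wrist_torque': array([ 0.05645469,  0.00350827, -0.03880783]), 'grip_width': 0.0875547017343384} 0.0187
scene {'fx': 536.5008489604481, 'fy': 536.5008489604481, 'cx': 326.0699297042343, 'cy': 239.66646642099295, 'k1': -0.0452938569907354, 'rvec': array([ 0.96599514,  2.71024897, -0.71448491]), 'tvec': array([ 0.36645241, -0.23032501,  1.34454537])} [0.836 0.434 1.053]
lid [([0.5096, -0.2444, -0.0011], [249, 191], 0.9), ([0.6537, -0.3771, -0.0009], [168, 187], 0.83), ([0.2827, -0.2391, -0.0033], [325, 1
[... 994 characters left out ...]
.541, 0.2268, 0.0646], [322, 204], 0.85)]
cover [([0.5887, 0.0075, -0.0052], [357, 267], 0.81), ([0.6963, -0.1381, -0.0013], [417, 295], 0.31)]
wrist {'fx': 361.42517334722424, 'fy': 361.42517334722424, 'cx': 319.9270987394982, 'cy': 240.3356624141051, 'k1': -0.017169398502311542, 'hand_eye': array([[ 7.03783931e-04, -2.59220506e-01,  9.65817909e-01,
        -1.62129120e-01],
       [ 9.99999750e-01,  1.14078849e-04, -6.98073800e-04,
         4.04591215e-04],
       [ 7.07756484e-05,  9.65818159e-01,  2.59220522e-01,
        -7.07042779e-02],
       [ 0.00000000e+00,  0.00000000e+00,  0.00000000e+00,
         1.00000000e+00]])} [0.164 0.633 0.385]
lid []
pot []
lid_key []
pot_rim []
cover []
```

View pics/scene0.png

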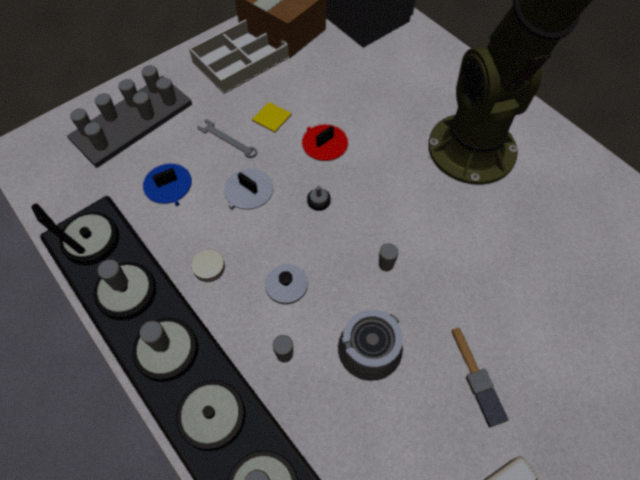

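View pics/side0.png

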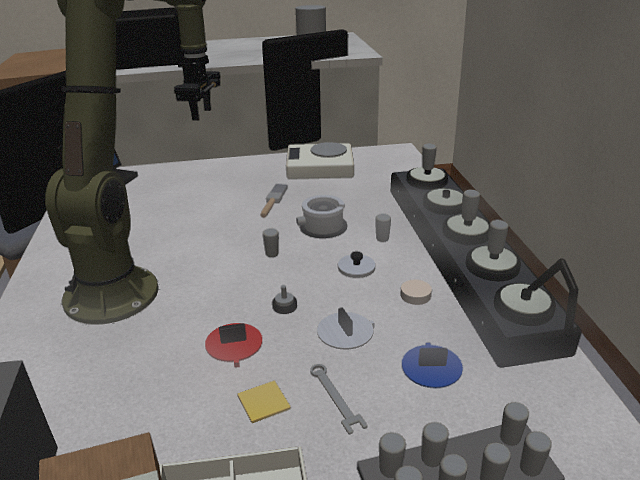

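Run:
```python
import cv2
a=cv2.imread('pics/scene0.png')
c1=cv2.resize(a[120:250,120:380],None,fx=3,fy=3,interpolation=cv2.INTER_CUBIC)[:,:780]
cv2.imwrite('pics/cropA.png',c1)
c2=cv2.resize(a[290:430,290:450],None,fx=4,fy=4,interpolation=cv2.INTER_CUBIC)
cv2.imwrite('pics/cropB.png',c2)
```

```text
(no output)
```

View pics/cropA.png

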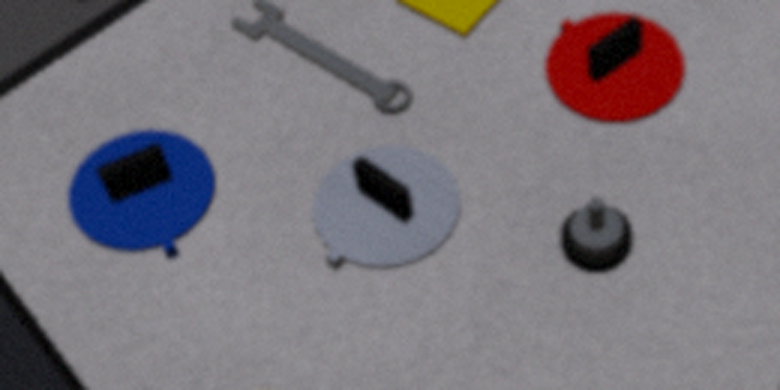

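View pics/cropB.png

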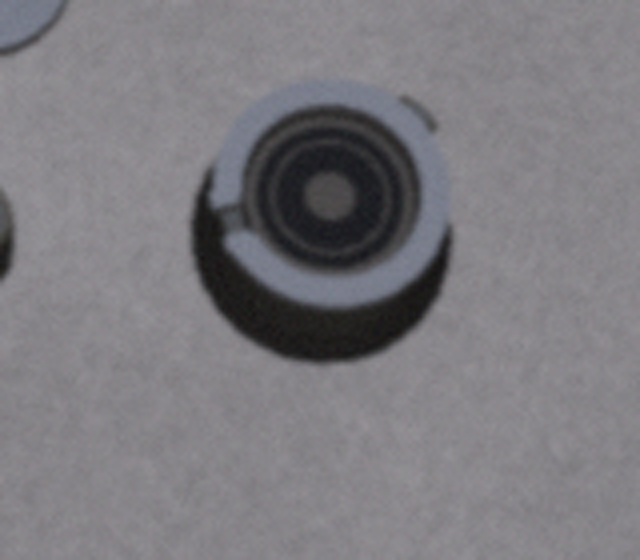

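Lid-shaped candidates in the scene picture are blue at (168,183), aluminium grey at (249,187) and red at (325,142). Only the grey one fits, since it is aluminium with a bar handle and a key at (232,207); the enlarged crop confirms it. The round-knobbed cover is at (286,283). The pot's notch is at about (348,344), with its mouth centre at about (373,338).

Run:
```python
from h import *
o=readout.get_obs(); M=R.from_euler('xyz',o['tool_rot'],degrees=True).as_matrix(); print(M.round(3))
print('jaw yaw',np.degrees(np.arctan2(M[1,1],M[0,1])))
p,T=ext('scene')
print('key',atz(p,T,231.7,207.3,.012))
n=atz(p,T,348,344.3,.068);c=atz(p,T,372.8,338.3,.07);print('notch',n,'rim',c,np.degrees(np.arctan2(*(n-c)[[1,0]])))
# ellipse fit of grey lid flange & rim
im=cv2.imread('pics/scene0.png')
b=im[:,:,0].astype(int)-im[:,:,2]; 
m=((b>12)*255).astype('uint8'); cv2.imwrite('pics/mask.png',m)
for nm,(x,y),z in [('lid',(249,187),.019),('rim',(372,338),.07),('cov',(286,284),.012)]:
    r=m[y-40:y+40,x-40:x+40]; cs,_=cv2.findContours(r,cv2.RETR_EXTERNAL,cv2.CHAIN_APPROX_NONE)
    k=max(cs,key=cv2.contourArea)[:,0]+[x-40,y-40]
    W=np.array([atz(p,T,u,v,z)[:2] for u,v in k]); (cx,cy),rad=cv2.minEnclosingCircle(W.astype('float32'))
    A=np.c_[2*W,np.ones(len(W))];s=np.linalg.lstsq(A,(W**2).sum(1),rcond=None)[0]
    print(nm,s[:2],np.sqrt(s[2]+s[:2]@s[:2]),(cx,cy,rad))
```

```text
[[ 0.     0.354  0.935]
 [ 0.     0.935 -0.354]
 [-1.     0.     0.   ]]
jaw yaw 69.27191367277658
key [ 0.57117314 -0.22548323  0.012     ]
notch [0.58974565 0.20717852 0.068     ] rim [0.54578805 0.22860204 0.07      ] -25.983108822244528
lid [ 0.51214648 -0.24172511] 0.05525641101731483 (0.514678955078125, -0.24168811738491058, 0.05997477099299431)
rim [0.54445935 0.22595788] 0.05103418309413756 (0.5445355176925659, 0.22575311362743378, 0.05717378109693527)
cov [0.58994085 0.00576401] 0.043458799621575867 (0.589923083782196, 0.005727292969822884, 0.044917672872543335)
```

View pics/mask.png

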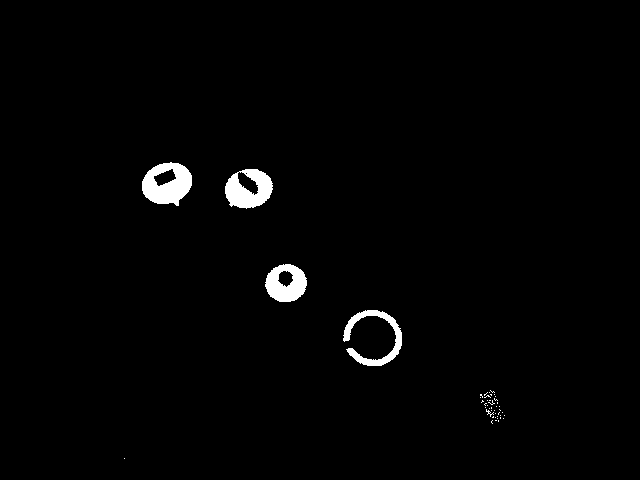

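```bash
python3 -m pendant '{"xyz":[[0.035,-0.042,0],[0.035,-0.042,0],[0.035,-0.042,0],[0.035,-0.042,0],[0.035,-0.042,0],[0.035,-0.042,0],[0.035,-0.042,0],[0.035,-0.042,0],[0.035,-0.042,0],[0,0,0]],"turn":[-0.16,-0.16,-0.16,-0.16,-0.16,-0.16,0,0,0,0]}' 1
```

```text
time_s: 2.15
tool_pos: [0.551, 0.2163, 0.2242]
tool_rot: [117.0, 89.6, 39.6]
force: [-0.5, -0.0, 0.0]
grip_width: 0.0873
```

Run:
```python
from h import *
o=readout.get_obs(); M=R.from_euler('xyz',o['tool_rot'],degrees=True).as_matrix()
print('jaw yaw',np.degrees(np.arctan2(M[1,1],M[0,1])))
p,T=ext('wrist',o); im=read_camera('wrist'); save(im,'w1.png'); print(T[:3,3])
for n in ['pot_rim','pot']:
    print(n,[(towor(T,d['at']).round(4).tolist(),[round(x) for x in proj(p,T,towor(T,d['at']))],round(d['score'],2)) for d in pinpoint('wrist',n)])
```

```text
jaw yaw 12.570802852888411
[0.53483914 0.28492024 0.38652008]
pot_rim [([0.5464, 0.2304, 0.069], [317, 209], 0.86)]
pot [([0.5449, 0.2256, 0.001], [315, 202], 0.6)]
```

View pics/w1.png

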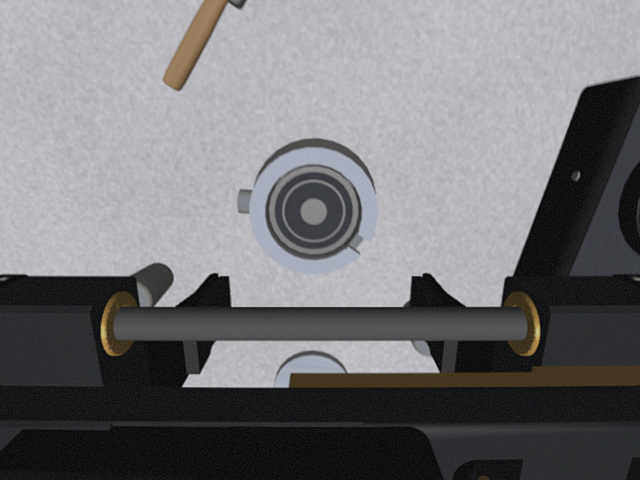

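Run:
```python
from h import *
im=cv2.imread('pics/w1.png'); o=readout.get_obs(); p,T=ext('wrist',o)
cv2.imwrite('pics/w1c.png',cv2.resize(im[130:280,230:400],None,fx=4,fy=4,interpolation=cv2.INTER_CUBIC))
b=im[:,:,0].astype(int)-im[:,:,2]; m=((b>12)*255).astype('uint8'); m[:140]=0;m[276:]=0;m[:,:240]=0;m[:,385:]=0
m=cv2.medianBlur(m,3)
cv2.imwrite('pics/w1m.png',cv2.resize(m[130:280,230:400],None,fx=4,fy=4))
cs,_=cv2.findContours(m,cv2.RETR_EXTERNAL,cv2.CHAIN_APPROX_NONE);k=max(cs,key=cv2.contourArea)[:,0]
W=np.array([atz(p,T,u,v,.07)[:2] for u,v in k])
c=np.array([.546,.228])
for _ in range(6):
    r=np.linalg.norm(W-c,axis=1); S=W[np.abs(r-.057)<.004]
    A=np.c_[2*S,np.ones(len(S))];s=np.linalg.lstsq(A,(S**2).sum(1),rcond=None)[0];c=s[:2]
print(c,np.sqrt(s[2]+c@c),len(S))
# angular profile of mask at radius 50mm
out=[]
for a in range(-80,81,1):
    f=[]
    for rr in (.048,.051,.054):
        u,v=proj(p,T,[c[0]+rr*np.cos(np.radians(a)),c[1]+rr*np.sin(np.radians(a)),.07]); f.append(m[int(round(v)),int(round(u))]>0)
    if not all(f): out.append((a,[int(x) for x in f]))
print(out)
```

```text
[0.5394602  0.23408384] 0.05658667533417726 355
[(-30, [0, 1, 1]), (-29, [0, 0, 0]), (-28, [0, 0, 0]), (-27, [0, 0, 0]), (-26, [0, 0, 0]), (-25, [0, 0, 0]), (-24, [0, 0, 0]), (-23, [0, 0, 0]), (-22, [0, 0, 0]), (-21, [0, 0, 0]), (-20, [0, 0, 0]), (-19, [0, 0, 0]), (-18, [0, 0, 0]), (-17, [0, 0, 0]), (-16, [0, 0, 0]), (-15, [0, 0, 0]), (-14, [0, 0, 0])]
```

View pics/w1c.png

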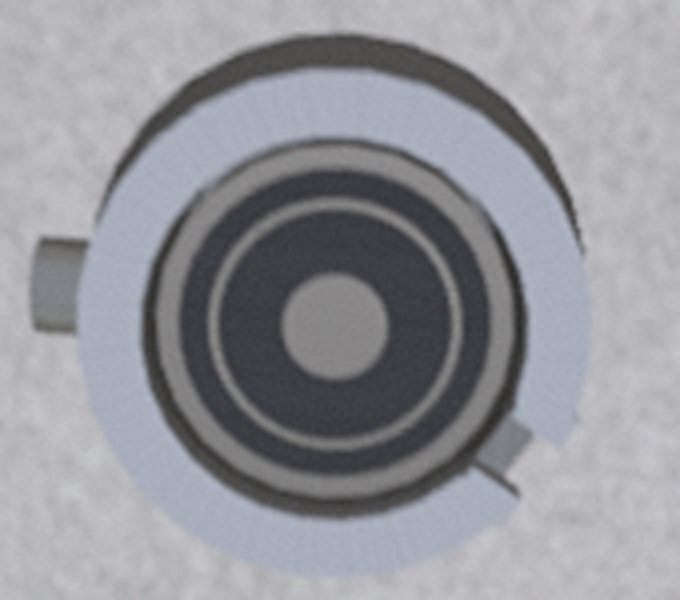

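View pics/w1m.png

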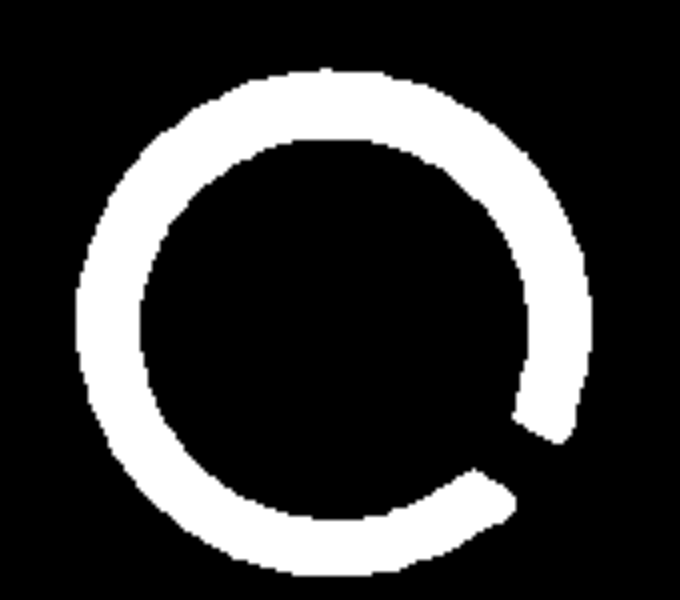

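```bash
cat >> h.py <<'E'
def rimfit(im,p,T,z,rad,c,roi,thr=12,tol=.004):
    b=im[:,:,2].astype(int)-im[:,:,0]; m=((b>thr)*255).astype('uint8'); M=np.zeros_like(m);x0,y0,x1,y1=roi;M[y0:y1,x0:x1]=m[y0:y1,x0:x1];m=cv2.medianBlur(M,3)
    cs,_=cv2.findContours(m,cv2.RETR_EXTERNAL,cv2.CHAIN_APPROX_NONE);k=max(cs,key=cv2.contourArea)[:,0]
    W=np.array([atz(p,T,u,v,z)[:2] for u,v in k]); c=np.array(c)
    for _ in range(8):
        r=np.linalg.norm(W-c,axis=1); S=W[np.abs(r-rad)<(tol*2 if _<3 else tol)]
        A=np.c_[2*S,np.ones(len(S))];s=np.linalg.lstsq(A,(S**2).sum(1),rcond=None)[0];c=s[:2]
    return c,np.sqrt(s[2]+c@c),len(S),m
def gap(m,p,T,c,z,radii,lo=-80,hi=80):
    res=[]
    for rr in radii:
        g=[]
        for a in np.arange(lo,hi,.5):
            u,v=proj(p,T,[c[0]+rr*np.cos(np.radians(a)),c[1]+rr*np.sin(np.radians(a)),z])
            if m[int(round(v)),int(round(u))]==0: g.append(a)
        res.append((rr,min(g),max(g)) if g else (rr,))
    return res
E
python3 - <<'E'
from h import *
for i in range(2):
    o=readout.get_obs();p,T=ext('wrist',o); im=read_camera('wrist')
    M=R.from_euler('xyz',o['tool_rot'],degrees=True).as_matrix()
    print(o['tool_pos'],np.degrees(np.arctan2(M[1,1],M[0,1])))
    c,r,n,m=rimfit(im,p,T,.07,.057,[.543,.23],(240,140,385,276)); print(c,r,n,gap(m,p,T,c,.07,(.047,.049,.051,.053)))
p,T=ext('scene'); im=cv2.imread('pics/scene0.png')[:,:,::-1]
c,r,n,m=rimfit(im,p,T,.07,.057,[.545,.226],(335,300,410,375)); print(c,r,n,gap(m,p,T,c,.07,(.047,.049,.051,.053)))
im=cv2.imread('pics/side0.png')[:,:,::-1];p,T=ext('side')
print(towor(ext('scene')[1],spot_in('scene','pot_rim')[0]['at']))
E
```

```text
[0.54734794 0.22346452 0.22380557] 13.16808195413239
[0.54394478 0.22615831] 0.05648285287167237 312 [(0.047, np.float64(-31.5), np.float64(-15.0)), (0.049, np.float64(-30.5), np.float64(-15.0)), (0.051, np.float64(-80.0), np.float64(-15.0)), (0.053, np.float64(-80.0), np.float64(-15.0))]
[0.54695495 0.22423182 0.22376874] 13.256450934779249
[0.54408021 0.2259308 ] 0.05650977401047588 305 [(0.047, np.float64(-31.5), np.float64(-14.0)), (0.049, np.float64(-80.0), np.float64(-15.0)), (0.051, np.float64(-80.0), np.float64(-15.0)), (0.053, np.float64(-80.0), np.float64(-15.0))]
[0.54444896 0.22603058] 0.05545389856854472 156 [(0.047, np.float64(-30.0), np.float64(-13.0)), (0.049, np.float64(-30.5), np.float64(-14.0)), (0.051, np.float64(-31.0), np.float64(-15.0)), (0.053, np.float64(-31.0), np.float64(-15.0))]
[0.55487528 0.22960367 0.05761068]
```

```bash
python3 -m pendant '{"xyz":[[0,-0.055,0],[0,-0.055,0],[0,-0.055,0],[0,-0.055,0],[0,-0.055,0],[-0.01,-0.055,0],[-0.01,-0.055,0],[-0.01,-0.05,0],[0,0,0],[0,0,0]],"turn":[0,0,0,0,0,0,0,0,0,0]}' 1
python3 -m pendant '{"xyz":[[0,0,0],[0,0,0]],"turn":[0,0]}'
python3 - <<'E'
from h import *
o=readout.get_obs();p,T=ext('wrist',o); im=read_camera('wrist');save(im,'w2.png')
M=R.from_euler('xyz',o['tool_rot'],degrees=True).as_matrix()
print(o['tool_pos'],np.degrees(np.arctan2(M[1,1],M[0,1])),o['joint_velocities'].round(2))
for n in ['lid','lid_key','lid_seat']:
    print(n,[(towor(T,d['at']).round(4).tolist(),[round(x) for x in proj(p,T,towor(T,d['at']))],round(d['score'],2)) for d in pinpoint('wrist',n)])
E
```

```text
time_s: 3.7
tool_pos: [0.5129, -0.2076, 0.2249]
tool_rot: [132.9, 89.2, 57.8]
force: [0.4, 0.5, -1.5]
grip_width: 0.0871
time_s: 3.95
tool_pos: [0.5139, -0.2042, 0.2248]
tool_rot: [135.0, 89.2, 60.2]
force: [0.0, -0.5, 0.6]
grip_width: 0.0868
[ 0.51394931 -0.2042112   0.22481545] 15.250481525069441 [-0.61 -0.06 -0.47  0.05  0.03 -0.02 -0.11]
lid [([0.2861, -0.2426, -0.0008], [104, 192], 0.91), ([0.5052, -0.2428, -0.0012], [301, 244], 0.72), ([0.6547, -0.3809, -0.0029], [390, 377], 0.7)]
lid_key [([0.2833, -0.3022, 0.0105], [89, 246], 0.75), ([0.5761, -0.2264, 0.0186], [369, 251], 0.72), ([0.6612, -0.3154, 0.0135], [416, 339], 0.58)]
lid_seat [([0.6508, -0.3777, 0.0151], [391, 384], 0.94), ([0.2841, -0.2403, 0.017], [92, 192], 0.9), ([0.5105, -0.2423, 0.015], [305, 249], 0.89)]
```

View pics/w2.png

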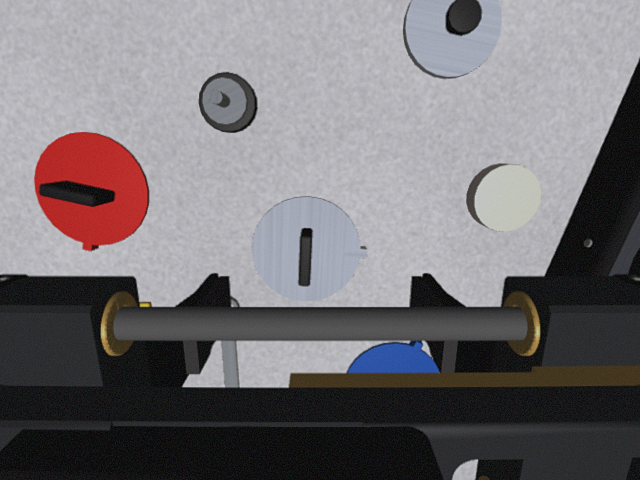

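Run:
```python
from h import *
o=readout.get_obs();p,T=ext('wrist',o); im=read_camera('wrist');save(im,'w3.png')
M=R.from_euler('xyz',o['tool_rot'],degrees=True).as_matrix()
print(o['tool_pos'],'jaw',np.degrees(np.arctan2(M[1,1],M[0,1])))
c,r,n,m=rimfit(im,p,T,.019,.058,[.511,-.242],(240,188,380,303)); print(c,r,n)
k=atz(p,T,365.5,250,.012);print('key',k,np.degrees(np.arctan2(*(k[:2]-c)[[1,0]])))
cv2.imwrite('pics/w3c.png',cv2.resize(im[180:310,240:380,::-1],None,fx=5,fy=4.6,interpolation=cv2.INTER_CUBIC))
g=im.max(2); b=np.zeros(g.shape,'uint8'); b[215:295,285:330]=(g[215:295,285:330]<60)*255
print(cv2.minAreaRect(cv2.findNonZero(b)))
for z in(.019,.057):
  for y in (-.026,.026):
    for x in(-.006,.006):
      a=np.radians(15);q=[c[0]+x*np.cos(a)-y*np.sin(a),c[1]+x*np.sin(a)+y*np.cos(a),z]
      print(z,x,y,np.round(proj(p,T,q)))
```

```text
[ 0.51365427 -0.20529186  0.2248779 ] jaw 15.156767048006568
[ 0.5115447  -0.24326391] 0.05697304420414098 299
key [ 0.57354905 -0.2291074   0.012     ] 12.861028175062353
((305.69622802734375, 255.48678588867188), (11.163366317749023, 57.206825256347656), 2.4895527362823486)
0.019 -0.006 -0.026 [301. 273.]
0.019 0.006 -0.026 [312. 273.]
0.019 -0.006 0.026 [301. 226.]
0.019 0.006 0.026 [312. 226.]
0.057 -0.006 -0.026 [300. 286.]
0.057 0.006 -0.026 [312. 286.]
0.057 -0.006 0.026 [299. 234.]
0.057 0.006 0.026 [312. 234.]
```

View pics/w3c.png

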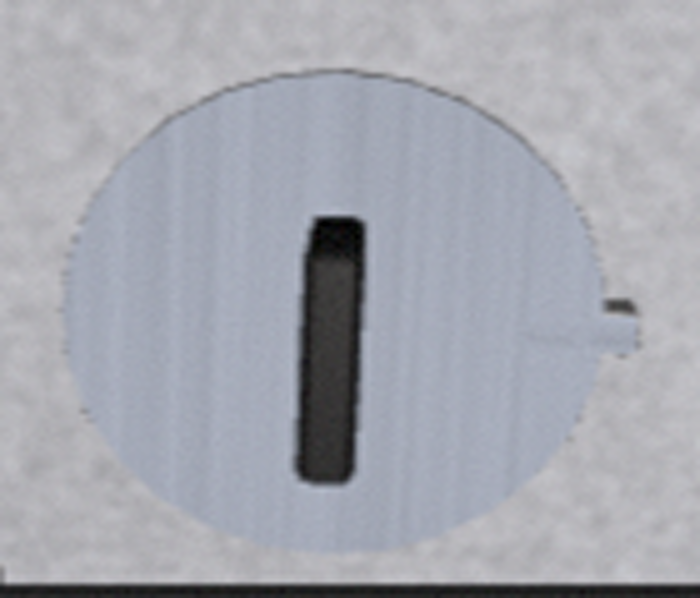

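```bash
python3 -m pendant '{"xyz":[[-0.0015,-0.02,0],[-0.0015,-0.018,-0.02],[0,0,-0.03],[0,0,-0.03],[0,0,-0.03],[0,0,0],[0,0,0]],"turn":[-0.02,-0.02,0,0,0,0,0]}' 1
python3 - <<'E'
from h import *
o=readout.get_obs();M=R.from_euler('xyz',o['tool_rot'],degrees=True).as_matrix()
print(o['tool_pos'],'jaw',np.degrees(np.arctan2(M[1,1],M[0,1])),M[:,0])
E
```

```text
time_s: 5.08
tool_pos: [0.5054, -0.2552, 0.1072]
tool_rot: [139.4, 89.5, 61.3]
force: [-0.7, 0.2, 1.0]
grip_width: 0.0871
[ 0.50544385 -0.25520398  0.10722203] jaw 11.910302031324788 [ 0.00397365  0.00725277 -0.9999658 ]
```

```bash
python3 -m pendant '{"xyz":[[0,0,0],[0,0,0],[0,0,0]],"turn":[0,0,0]}' 1
python3 - <<'E'
from h import *
o=readout.get_obs();M=R.from_euler('xyz',o['tool_rot'],degrees=True).as_matrix()
print(o['tool_pos'],'jaw',np.degrees(np.arctan2(M[1,1],M[0,1])),M[:,0])
E
```

```text
time_s: 5.45
tool_pos: [0.507, -0.2564, 0.1098]
tool_rot: [113.6, 89.4, 35.4]
force: [-0.4, -0.3, 0.7]
grip_width: 0.0874
[ 0.50700965 -0.25644311  0.10983591] jaw 11.877472625411187 [ 0.00845275  0.0060136  -0.99994619]
```

```bash
python3 -m pendant '{"xyz":[[0.003,0.012,0],[0,0,0],[0,0,-0.02],[0,0,-0.015],[0,0,0]],"turn":[0.018,0,0,0,0]}' 1
python3 - <<'E'
from h import *
o=readout.get_obs();M=R.from_euler('xyz',o['tool_rot'],degrees=True).as_matrix()
print(o['tool_pos'],'jaw',np.degrees(np.arctan2(M[1,1],M[0,1])),M[:,0])
E
```

```text
time_s: 6.08
tool_pos: [0.5101, -0.2424, 0.0721]
tool_rot: [117.9, 89.4, 41.0]
force: [0.4, 0.5, 0.5]
grip_width: 0.0873
[ 0.51008331 -0.2424392   0.07207238] jaw 13.069613830157529 [ 0.00793565  0.00690339 -0.99994468]
```

Well aligned; the remaining descent is 46 mm, then close.

```bash
python3 -m pendant '{"xyz":[[0,0,-0.015],[0,0,-0.015],[0,0,-0.01],[0,0,-0.003],[0,0,0],[0,0,0]],"turn":[0,0,0,0,0,0]}' 1
python3 - <<'E'
from h import *
o=readout.get_obs();p,T=ext('wrist',o);im=read_camera('wrist');save(im,'w4.png');M=R.from_euler('xyz',o['tool_rot'],degrees=True).as_matrix()
print(o['tool_pos'],o['force'],'jaw',np.degrees(np.arctan2(M[1,1],M[0,1])),M[:,0])
E
```

```text
time_s: 6.82
tool_pos: [0.5098, -0.2431, 0.0257]
tool_rot: [118.4, 89.4, 41.4]
force: [0.3, -0.7, -0.3]
grip_width: 0.0869
[ 0.50981347 -0.24308589  0.02572379] [ 0.288088   -0.66110044 -0.34027262] jaw 13.019490003351414 [ 0.00729489  0.00642909 -0.99995272]
```

View pics/w4.png

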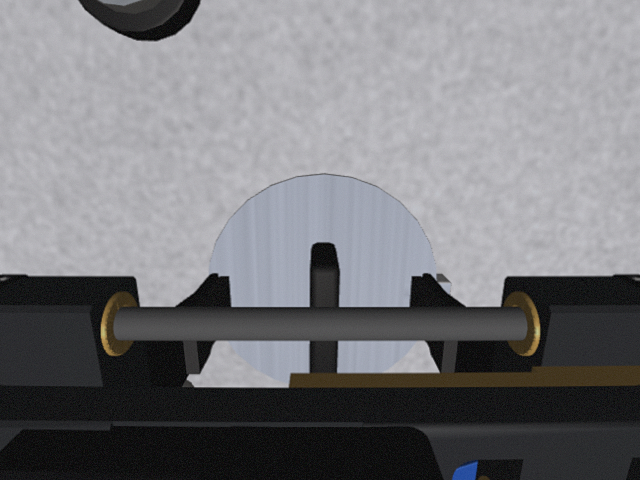

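The handle stands at about (325,310), midway between the fingers, so I can close.

```bash
python3 -m pendant '{"xyz":[[0,0,0],[0,0,0],[0,0,0],[0,0,0],[0,0,0],[0,0,0]],"turn":[0,0,0,0,0,0]}' 0 40
python3 -m pendant '{"xyz":[[0,0,0.02],[0,0,0.03],[0,0,0.04],[0,0,0.03],[0,0,0.02],[0,0,0],[0,0,0]],"turn":[0,0,0,0,0,0,0]}' 0 40
python3 - <<'E'
from h import *
o=readout.get_obs();p,T=ext('wrist',o);im=read_camera('wrist');save(im,'w5.png');M=R.from_euler('xyz',o['tool_rot'],degrees=True).as_matrix()
print(o['tool_pos'],o['force'],'jaw',np.degrees(np.arctan2(M[1,1],M[0,1])),M[:,0])
E
```

```text
time_s: 7.62
tool_pos: [0.5106, -0.2432, 0.0268]
tool_rot: [110.1, 89.4, 33.2]
force: [0.4, 0.1, 0.6]
grip_width: 0.0348
time_s: 8.5
tool_pos: [0.5104, -0.2446, 0.178]
tool_rot: [95.6, 89.1, 18.5]
force: [-0.6, -0.1, -1.0]
grip_width: 0.0006
[ 0.51042762 -0.24464075  0.17795228] [-0.60399907 -0.10633205 -0.9655808 ] jaw 12.899688567539739 [ 0.01459682  0.0048947  -0.99988148]
```

View pics/w5.png

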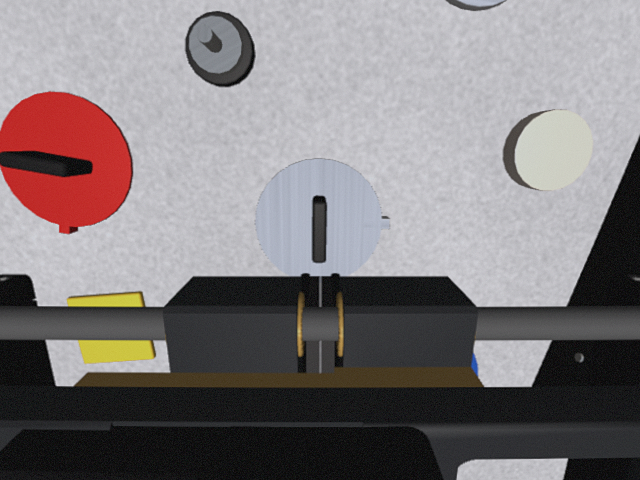

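The fingers were still closing when I lifted, so it came up empty. The lid has stayed put, upright at (320,220). I'll open and repeat the grasp with a longer close.

```bash
python3 -m pendant '{"xyz":[[0,0,0],[0,0,0],[0,0,0],[0,0,0],[0,0,0],[0,0,0],[0,0,0],[0,0,0],[0,0,0],[0,0,0]],"turn":[0,0,0,0,0,0,0,0,0,0]}' 1 40
python3 - <<'E'
from h import *
o=readout.get_obs();p,T=ext('wrist',o);im=read_camera('wrist');M=R.from_euler('xyz',o['tool_rot'],degrees=True).as_matrix()
print(o['tool_pos'],o['grip_width'],'jaw',np.degrees(np.arctan2(M[1,1],M[0,1])),M[:,0])
c,r,n,m=rimfit(im,p,T,.019,.058,[.511,-.243],(240,150,400,270)); print(c,r,n)
E
```

```text
time_s: 9.8
tool_pos: [0.5091, -0.2443, 0.1754]
tool_rot: [105.3, 89.4, 28.1]
force: [-0.6, -0.7, -0.4]
grip_width: 0.0855
[ 0.50907814 -0.24430979  0.17540299] 0.08550239218361892 jaw 12.87630026959851 [ 0.00994151  0.00531881 -0.99993644]
[ 0.51143484 -0.24316913] 0.05696916043376189 283
```

```bash
python3 -m pendant '{"xyz":[[0.001,0.001,-0.03],[0,0,-0.03],[0,0,-0.03],[0,0,-0.03],[0,0,-0.015],[0,0,-0.005],[0,0,0],[0,0,0]],"turn":[0,0,0,0,0,0,0,0]}' 1 40
python3 - <<'E'
from h import *
o=readout.get_obs();M=R.from_euler('xyz',o['tool_rot'],degrees=True).as_matrix()
print(o['tool_pos'],o['grip_width'],'jaw',np.degrees(np.arctan2(M[1,1],M[0,1])),M[:,0])
E
```

```text
time_s: 10.85
tool_pos: [0.5128, -0.244, 0.0346]
tool_rot: [90.2, 89.0, 13.1]
force: [0.1, -0.3, 0.2]
grip_width: 0.0872
[ 0.51282374 -0.24403585  0.0345572 ] 0.08716393452895979 jaw 12.915473250022671 [ 0.01646716  0.00383317 -0.99985706]
```

```bash
python3 -m pendant '{"xyz":[[-0.002,0.001,-0.006],[0,0,-0.003],[0,0,0],[0,0,0],[0,0,0],[0,0,0],[0,0,0],[0,0,0],[0,0,0],[0,0,0]],"turn":[0,0,0,0,0,0,0,0,0,0]}' 0 40
python3 -m pendant '{"xyz":[[0,0,0],[0,0,0],[0,0,0],[0,0,0]],"turn":[0,0,0,0]}' 0 40
python3 - <<'E'
from h import *
o=readout.get_obs();M=R.from_euler('xyz',o['tool_rot'],degrees=True).as_matrix()
print(o['tool_pos'],o['grip_width'],'jaw',np.degrees(np.arctan2(M[1,1],M[0,1])),M[:,0])
E
```

```text
time_s: 12.1
tool_pos: [0.5116, -0.2433, 0.027]
tool_rot: [88.6, 88.9, 11.6]
force: [-1.2, -0.1, 0.9]
grip_width: 0.0111
time_s: 12.6
tool_pos: [0.5116, -0.2433, 0.027]
tool_rot: [88.5, 88.9, 11.4]
force: [-0.2, -0.6, 1.1]
grip_width: 0.0118
[ 0.51158391 -0.24332758  0.02699937] 0.011771158582364789 jaw 12.915880829669666 [ 0.01883546  0.00379784 -0.99981538]
```

```bash
python3 -m pendant '{"xyz":[[0,0,0.015],[0,0,0.03],[0,0,0.03],[0,0,0.03],[0,0,0.02],[0,0,0.01],[0,0,0],[0,0,0]],"turn":[0,0,0,0,0,0,0,0]}' 0 40
python3 - <<'E'
from h import *
o=readout.get_obs();p,T=ext('wrist',o);im=read_camera('wrist');save(im,'w6.png');M=R.from_euler('xyz',o['tool_rot'],degrees=True).as_matrix()
print(o['tool_pos'],o['force'],o['grip_width'],'jaw',np.degrees(np.arctan2(M[1,1],M[0,1])),M[:,0])
E
```

```text
time_s: 13.6
tool_pos: [0.5095, -0.2428, 0.1672]
tool_rot: [90.5, 89.0, 13.3]
force: [0.2, -0.8, -3.2]
grip_width: 0.012
[ 0.50951407 -0.24284507  0.16716848] [ 0.16949571 -0.82652668 -3.22008931] 0.01197444579671281 jaw 12.848308808409254 [ 0.0175014   0.00414223 -0.99983826]
```

View pics/w6.png

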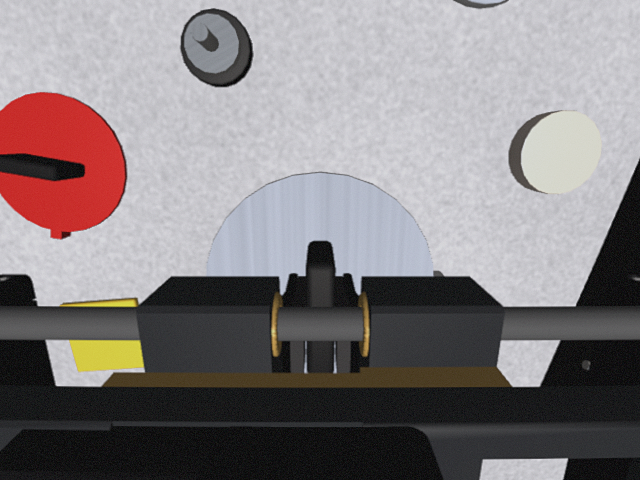

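```bash
python3 -m pendant '{"xyz":[[0,0.03,0],[0.003,0.05,0],[0.004,0.05,0],[0.004,0.05,0],[0.004,0.05,0],[0.004,0.05,0],[0.004,0.05,0],[0.004,0.05,0],[0.004,0.04,0],[0,0,0]],"turn":[-0.06,-0.06,-0.06,-0.06,-0.06,-0.06,-0.06,-0.06,-0.06,0]}' 0 40
python3 -m pendant '{"xyz":[[0,0,0],[0,0,0],[0,0,0]],"turn":[0,0,0]}' 0 40
python3 - <<'E'
from h import *
o=readout.get_obs();M=R.from_euler('xyz',o['tool_rot'],degrees=True).as_matrix()
print(o['tool_pos'],o['force'],o['grip_width'],'jaw',np.degrees(np.arctan2(M[1,1],M[0,1])),M[:,0])
E
```

```text
time_s: 14.9
tool_pos: [0.5328, 0.189, 0.1576]
tool_rot: [32.2, 89.6, -77.2]
force: [-0.0, -1.0, -3.2]
grip_width: 0.0113
time_s: 15.28
tool_pos: [0.5324, 0.1854, 0.156]
tool_rot: [15.5, 89.4, -94.1]
force: [-0.0, 0.1, -2.0]
grip_width: 0.0117
[0.53239319 0.18535821 0.1559995 ] [-0.01135737  0.12875912 -1.9859402 ] 0.011691681387172045 jaw -19.55359222859248 [-7.46001727e-04 -1.05057218e-02 -9.99944535e-01]
```

```bash
python3 -m pendant '{"xyz":[[0.005,0.015,0],[0.005,0.015,0],[0.002,0.008,0],[0,0,0],[0,0,0],[0,0,0]],"turn":[-0.02,-0.02,-0.02,0,0,0]}' 0 40
python3 - <<'E'
from h import *
o=readout.get_obs();M=R.from_euler('xyz',o['tool_rot'],degrees=True).as_matrix()
p,T=ext('wrist',o);im=read_camera('wrist');save(im,'w7.png');save(read_camera('scene'),'s7.png')
print(o['tool_pos'],o['force'],o['grip_width'],'jaw',np.degrees(np.arctan2(M[1,1],M[0,1])),M[:,0])
a=cv2.imread('pics/s7.png')
cv2.imwrite('pics/s7c.png',cv2.resize(a[270:390,300:450],None,fx=5,fy=5,interpolation=cv2.INTER_CUBIC))
E
```

```text
time_s: 16.02
tool_pos: [0.5455, 0.2256, 0.1561]
tool_rot: [17.8, 89.4, -95.5]
force: [-0.4, -0.5, -2.0]
grip_width: 0.0116
[0.54554966 0.22563217 0.15612119] [-0.44090462 -0.50618661 -2.03966913] 0.011615473130851844 jaw -23.29035990243422 [-9.77080393e-04 -1.02043215e-02 -9.99947457e-01]
```

View pics/w7.png

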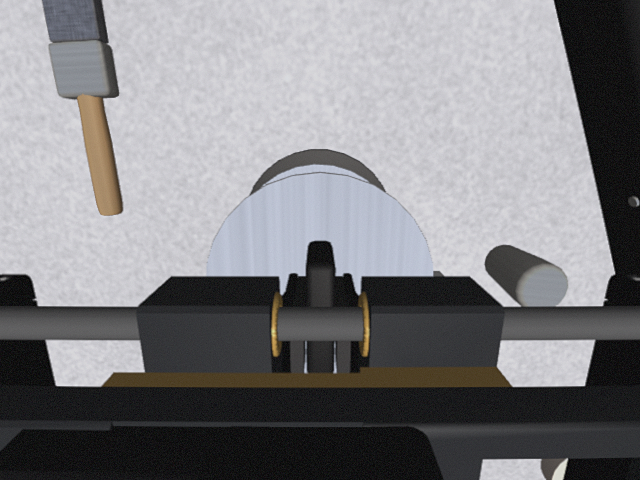

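View pics/s7c.png

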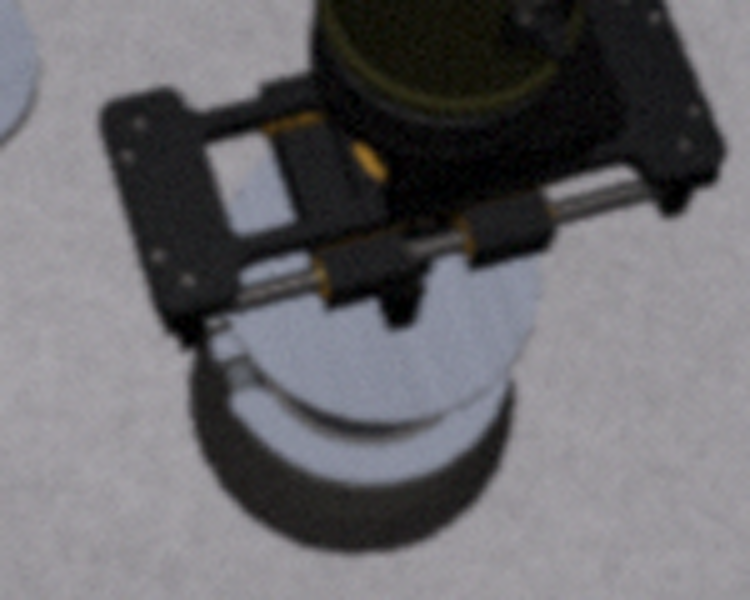

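```bash
python3 -m pendant '{"xyz":[[-0.001,0,-0.015],[0,0,-0.02],[0,0,-0.01],[0,0,-0.004],[0,0,0],[0,0,0]],"turn":[0,0,0,0,0,0]}' 0 40
python3 - <<'E'
from h import *
o=readout.get_obs();M=R.from_euler('xyz',o['tool_rot'],degrees=True).as_matrix()
print(o['tool_pos'],o['force'],o['grip_width'],'jaw',np.degrees(np.arctan2(M[1,1],M[0,1])),M[:,0])
E
```

```text
time_s: 16.88
tool_pos: [0.5441, 0.2245, 0.1041]
tool_rot: [15.9, 89.4, -97.5]
force: [0.1, 0.7, -2.2]
grip_width: 0.012
[0.54409961 0.22452234 0.10414027] [ 0.12798834  0.66759189 -2.20307305] 0.012001773525560082 jaw -23.374860907075703 [-0.00134456 -0.01026441 -0.99994642]
```

```bash
python3 -m pendant '{"xyz":[[0,0.0017,-0.003],[0,0,-0.004],[0,0,-0.003],[0,0,-0.003],[0,0,0]],"turn":[0,0,0,0,0]}' 0 40
python3 - <<'E'
from h import *
o=readout.get_obs();M=R.from_euler('xyz',o['tool_rot'],degrees=True).as_matrix()
print(o['tool_pos'],o['force'],o['wrist_torque'],'jaw',np.degrees(np.arctan2(M[1,1],M[0,1])),M[:,0])
E
```

```text
time_s: 17.5
tool_pos: [0.5447, 0.2268, 0.0912]
tool_rot: [24.3, 89.5, -89.0]
force: [0.2, -0.1, -2.0]
grip_width: 0.0121
[0.54466413 0.22675766 0.09120079] [ 0.17601647 -0.10738717 -2.01294968] [-0.13268181  0.06538515 -0.05934425] jaw -23.360816589716062 [ 1.55673384e-04 -9.26125164e-03 -9.99957102e-01]
```

```bash
python3 -m pendant '{"xyz":[[0,0,-0.002],[0,0,-0.002],[0,0,-0.002],[0,0,0]],"turn":[0,0,0,0]}' 0 40
python3 - <<'E'
from h import *
o=readout.get_obs();M=R.from_euler('xyz',o['tool_rot'],degrees=True).as_matrix()
print(o['tool_pos'],o['force'],o['wrist_torque'],'jaw',np.degrees(np.arctan2(M[1,1],M[0,1])),M[:,0])
E
```

```text
time_s: 18.0
tool_pos: [0.545, 0.2268, 0.0857]
tool_rot: [28.5, 89.5, -84.8]
force: [-0.7, 0.5, -0.4]
grip_width: 0.0118
[0.54504825 0.22681074 0.08570983] [-0.7499699   0.45693245 -0.42213199] [-0.15963967  0.19786639  0.01517086] jaw -23.37291991958647 [ 7.89617144e-04 -8.71805594e-03 -9.99961685e-01]
```

The key has dropped into the notch: TCP z is 0.0857, where riding on the rim would have stopped it at 0.092. I'll push on.

```bash
python3 -m pendant '{"xyz":[[0,0,-0.003],[0,0,-0.003],[0,0,-0.003]],"turn":[0,0,0]}' 0 40
python3 - <<'E'
from h import *
o=readout.get_obs();M=R.from_euler('xyz',o['tool_rot'],degrees=True).as_matrix()
print(o['tool_pos'],o['force'],o['wrist_torque'],o['grip_width'],M[:,0])
E
```

```text
time_s: 18.38
tool_pos: [0.545, 0.2268, 0.0826]
tool_rot: [19.3, 89.6, -94.0]
force: [-9.8, -3.7, 20.5]
grip_width: 0.0115
[0.54503209 0.22681729 0.08263274] [-9.76872095 -3.65688836 20.47120115] [-0.82435324  1.97490234  0.01739482] 0.011512649258501043 [-4.73358029e-04 -6.68808831e-03 -9.99977522e-01]
```

```bash
python3 -m pendant '{"xyz":[[-0.001,-0.0005,-0.004],[0,0,-0.004]],"turn":[0,0]}' 0 40
python3 - <<'E'
from h import *
o=readout.get_obs();M=R.from_euler('xyz',o['tool_rot'],degrees=True).as_matrix()
print(o['tool_pos'],o['force'],o['wrist_torque'],o['grip_width'],M[:,0])
for c in('side','scene'):save(read_camera(c),c+'8.png')
a=cv2.imread('pics/side8.png');cv2.imwrite('pics/side8c.png',cv2.resize(a[160:250,260:390],None,fx=6,fy=6,interpolation=cv2.INTER_CUBIC))
E
```

```text
time_s: 18.62
tool_pos: [0.545, 0.2268, 0.0826]
tool_rot: [35.6, 89.8, -77.8]
force: [-12.1, -5.1, 25.8]
grip_width: 0.0116
[0.54503835 0.2268272  0.08256584] [-12.08241753  -5.08558902  25.79882715] [-1.17614887  2.54417692  0.01238276] 0.011618013951035394 [ 6.49978986e-04 -3.00240078e-03 -9.99995282e-01]
```

View pics/side8c.png

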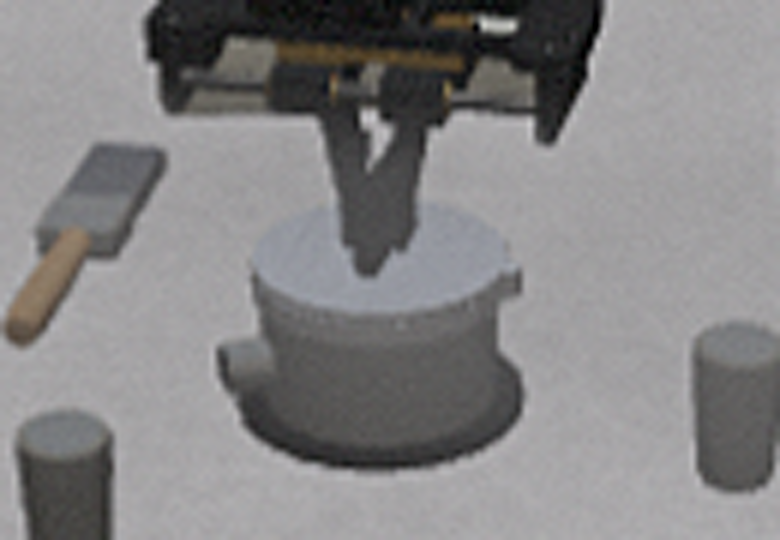

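The side view shows the flange flush on the collar, with the key in the notch at (510,280) of the crop. Height no longer changes under 26 N. I'll release.

```bash
python3 -m pendant '{"xyz":[[0,0,0],[0,0,0],[0,0,0],[0,0,0],[0,0,0],[0,0,0],[0,0,0],[0,0,0],[0,0,0],[0,0,0]],"turn":[0,0,0,0,0,0,0,0,0,0]}' 1 40
python3 -m pendant '{"xyz":[[0,0,0.01],[0,0,0.02],[0,0,0.03],[0,0,0.03],[0,0,0.03],[0,0,0.02],[0,0,0],[0,0,0]],"turn":[0,0,0,0,0,0,0,0]}' 1
python3 - <<'E'
from h import *
o=readout.get_obs();p,T=ext('wrist',o)
ims={c:read_camera(c) for c in('wrist','side','scene')}
for c in ims: save(ims[c],c+'9.png')
print(o['tool_pos'],o['force'],o['grip_width'])
for c in('wrist','side','scene'):
    p,T=ext(c,o)
    for n in ('lid_seat','lid_key','pot_rim'): print(c,n,[(towor(T,d['at']).round(4).tolist(),round(d['score'],2)) for d in pinpoint(c,n) if towor(T,d['at'])[1]>.1])
a=cv2.imread('pics/side9.png')[160:250,260:390];b=cv2.imread('pics/scene9.png')[290:380,310:440]
cv2.imwrite('pics/c9.png',np.vstack([cv2.resize(x,None,fx=6,fy=3.3*1,interpolation=cv2.INTER_CUBIC) if 0 else cv2.resize(x,None,fx=3.3,fy=3.3,interpolation=cv2.INTER_CUBIC) for x in(a,b)]))
E
```

```text
time_s: 19.98
tool_pos: [0.5459, 0.2272, 0.0827]
tool_rot: [74.3, 89.8, -39.2]
force: [-0.2, 0.2, 0.6]
grip_width: 0.0864
time_s: 20.98
tool_pos: [0.5459, 0.2267, 0.231]
tool_rot: [108.0, 89.7, -5.4]
force: [0.5, -1.0, -0.3]
grip_width: 0.0871
[0.54585266 0.22673142 0.23100409] [ 0.46047524 -0.96662189 -0.31783215] 0.08709952756120108
wrist lid_seat []
wrist lid_key [([0.6021, 0.2019, 0.0724], 0.6)]
wrist pot_rim []
side lid_seat [([0.5456, 0.2271, 0.0685], 0.73)]
side lid_key [([0.5992, 0.2026, 0.0684], 0.93)]
side pot_rim [([0.5383, 0.2261, 0.065], 0.82)]
scene lid_seat [([0.543, 0.2303, 0.0696], 0.98)]
scene lid_key [([0.6044, 0.2004, 0.0702], 0.76)]
scene pot_rim []
```

View pics/c9.png

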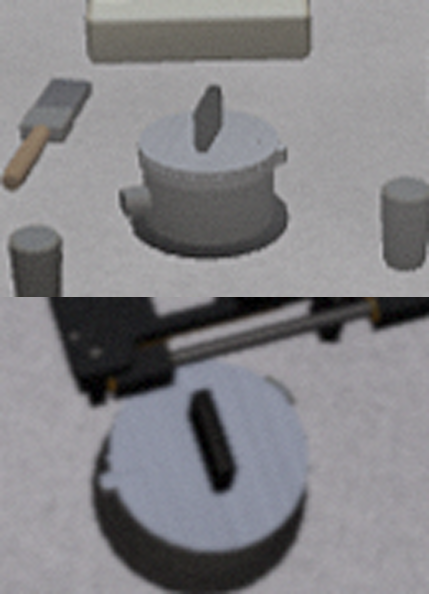

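View pics/wrist9.png

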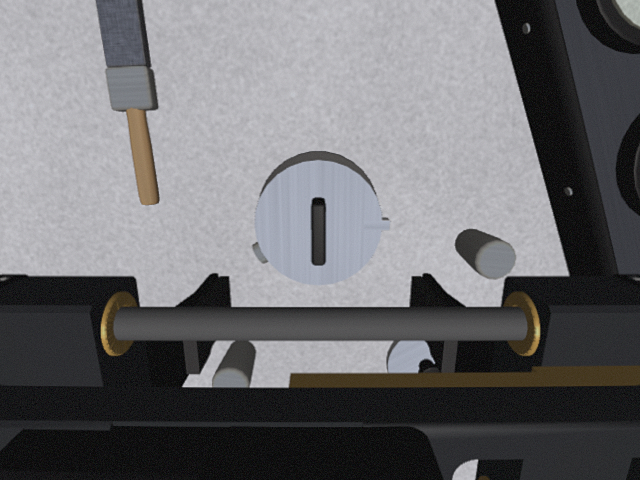

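The lid sits flush in both views. As an independent check of height and seating, I'll shut the fingers and press lightly on the top of the handle, which should be at z = 0.113 if the lid is home.

```bash
python3 -m pendant '{"xyz":[[-0.001,0,0],[0,0,0],[0,0,0],[0,0,0],[0,0,0],[0,0,0],[0,0,0],[0,0,0],[0,0,0],[0,0,0]],"turn":[0,0,0,0,0,0,0,0,0,0]}' 0
python3 -m pendant '{"xyz":[[0,0,-0.025],[0,0,-0.03],[0,0,-0.025],[0,0,-0.015],[0,0,-0.004],[0,0,0],[0,0,0]],"turn":[0,0,0,0,0,0,0]}' 0
```

```text
time_s: 22.82
tool_pos: [0.5451, 0.2268, 0.2314]
tool_rot: [109.6, 89.7, -3.9]
force: [0.7, -0.3, 0.3]
grip_width: 0.0012
time_s: 23.7
tool_pos: [0.5469, 0.2277, 0.1325]
tool_rot: [126.1, 89.4, 12.6]
force: [1.5, -0.3, -0.4]
grip_width: 0.0005
```

```bash
python3 -m pendant '{"xyz":[[-0.001,-0.001,-0.008],[0,0,-0.006],[0,0,-0.003],[0,0,0]],"turn":[0,0,0,0]}' 0
python3 -m pendant '{"xyz":[[0,0,-0.003],[0,0,-0.003]],"turn":[0,0]}' 0
python3 -m pendant '{"xyz":[[0,0,-0.004],[0,0,-0.004]],"turn":[0,0]}' 0
```

```text
time_s: 24.2
tool_pos: [0.5464, 0.2269, 0.1155]
tool_rot: [129.3, 89.3, 15.9]
force: [-0.1, -0.2, -0.0]
grip_width: 0.0007
time_s: 24.45
tool_pos: [0.5468, 0.2271, 0.1133]
tool_rot: [134.8, 89.2, 21.3]
force: [-10.0, -3.5, 24.7]
grip_width: 0.0004
time_s: 24.7
tool_pos: [0.5468, 0.2271, 0.1134]
tool_rot: [147.1, 89.2, 33.6]
force: [-9.0, -3.5, 21.6]
grip_width: 0.0003
```

The handle top is at 0.1133 and doesn't give under about 25 N, so the lid is home. I'll retreat, take a last look, and hand in.

```bash
python3 -m pendant '{"xyz":[[0,0,0.01],[0,0,0.03],[0,0,0.04],[0,0,0.04],[0,0,0.02],[0,0,0],[0,0,0],[0,0,0]],"turn":[0,0,0,0,0,0,0,0]}' 0
python3 - <<'E'
from h import *
o=readout.get_obs();p,T=ext('wrist',o); im=read_camera('wrist')
c,r,n,m=rimfit(im,p,T,.075,.058,[.545,.227],(240,140,400,275)); print('lid centre',c,r,n)
a=read_camera('scene');save(a,'scene10.png');s=read_camera('side');save(s,'side10.png')
cv2.imwrite('pics/f.png',np.hstack([cv2.resize(x,(400,300))[:,:,::-1] for x in(a,s)]))
E
```

```text
time_s: 25.7
tool_pos: [0.5462, 0.2267, 0.2568]
tool_rot: [146.4, 89.2, 32.9]
force: [0.2, 0.0, -0.3]
grip_width: 0.0001
lid centre [0.54530939 0.22731619] 0.05685405468669501 326
```

View pics/f.png

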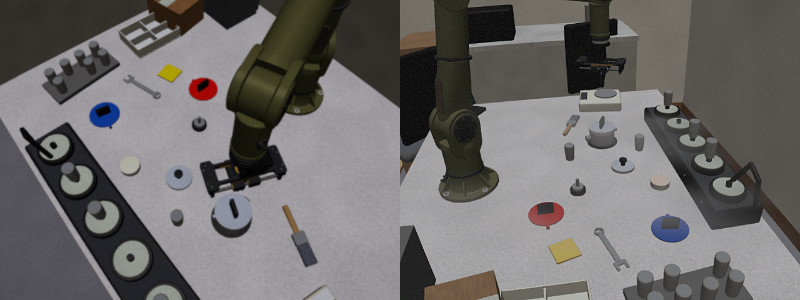

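Both views show the lid on the pot, the gripper clear, and the other things where they were. The lid's centre is within 2 mm of the rim's.

```bash
python3 -c "
from cell import sign_off; print(sign_off())"
```

```text
the job is handed in; nothing more can be done
None
```

The keyed aluminium lid is on the pot with its key in the notch, pushed fully home and released. I handed the job in at about 26 s; no verdict was reported.

I gripped the lid by its bar handle, turned it about 36° to the notch angle measured by the cameras (about -23°), lowered it until the key dropped in, and pushed it down the last 3 mm.

**Last checks**
- **Height:** the grip stopped at 0.0826 m, against about 0.083 m expected at home, and did not move under 26 N. Pressing the handle top with shut fingers afterwards met it at 0.1133 m (0.113 m expected), and it did not give at 22 to 25 N.
- **Centring:** the lid's centre is about 1.8 mm from the rim's centre by camera fit.
- **Level:** judged by eye only. The flange looks flush on the rim in the side and scene views.
- **Other things:** the cover and the rest of the bench look unmoved in the pictures; I did not measure them.

**What went wrong or disagreed**
- **First grasp:** it came up empty because I lifted before the fingers had closed. The lid did not move, and the second grasp held.
- **First pot measurement:** the first wrist picture put the rim about 9 mm off because the arm was still settling. Repeated, it agreed with the scene camera to under 1 mm.
- **Side forces:** both pushes showed about 10 to 12 N sideways, which I did not explain.

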